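# Fill the sample jar through the gated hopper

### The job

Pour all five walnuts from their scoop into the hopper while its slide gate is still shut, spilling none, and set the empty scoop back down upright on the bench. Then pull the gate all the way out so that the whole sample drops into the jar below. Leave the jar in its place and do not disturb the other scoop, its pellets or the other things on the bench.

Things in the scene. Friction and masses are not known exactly. Their poses are not given: they have to be found in the camera images.
- scoop: Open grey plastic scoop with an overhead blue bar handle, holding the walnuts; 180 long (x), 80 wide (y), loose, about 0.16 kg. Origin: centre of its underside. Walls 3 thick, 50 high at the back (-x) and sides; the nose (+x end) is open across the whole width. The other scoop looks the same but holds pale pellets.
- scoop_grip (a point): Point in the scoop's bar handle where it balances: local x = -20, 95 above the underside. The bar runs along x from 90 behind the scoop's origin to 20 ahead of it, 16 wide (y), 18 tall, its top 104 above the bench; its rear end stands on a post. Pinch across y from above.
- scoop_nose (a point): Middle of the open nose edge: 90 ahead of the scoop's origin, 24 above its underside. The floor is flat up to 10 ahead of the origin, then ramps up 15 degrees to the nose, so walnuts stay in while level and roll out over the nose when tipped nose-down more than about 20 degrees; 50 to 60 empties it.
- hopper: Fixed hopper on a round dark steel foot (170 across, 10 thick) with three thin posts at 66 radius: an aluminium funnel, rim 156 across at 205 above the bench, cone down to a smooth throat 58 wide inside, flaring to 66 below it, 145 to 130 above the bench. Origin: centre of the foot's underside, on the funnel's vertical axis. Its gate pulls out towards the hopper's own -x.
- hopper_mouth (a point): Centre of the funnel's mouth, at rim height (205 above the bench).
- gate (a joint): The hopper's slide gate, a steel plate under the throat. 0 = shut, 0.062 m = fully out; starts shut (0 to 0.004). It slides straight towards the hopper's -x with about 1.5 N friction and stays where it is left; the throat is clear from about 0.055.
- gate_knob (a point): Top centre of the gate's upright round red knob, 188 above the bench. Red part 22 across, 40 tall, on a thin stem; 128 from the hopper's axis when shut (its centre 50 outside the rim), moves with the gate. Pinch from above: across the pull direction, or at any yaw with the fingers opened at most 55 so that they clear the rim.
- jar: Clear plastic sample jar, loose, standing upright on the hopper's foot under the throat: 72 across, wall 3, floor 5, 108 tall. Origin: centre of its underside.
- walnut0: A small brown walnut with a darker seam, 23 across and 26 long, 12 g; origin at its centre. Lies in the scoop at the start.
- walnut1: A small brown walnut with a darker seam, 23 across and 26 long, 12 g; origin at its centre. Lies in the scoop at the start.
- walnut2: A small brown walnut with a darker seam, 23 across and 26 long, 12 g; origin at its centre. Lies in the scoop at the start.
- walnut3: A small brown walnut with a darker seam, 23 across and 26 long, 12 g; origin at its centre. Lies in the scoop at the start.
- walnut4: A small brown walnut with a darker seam, 23 across and 26 long, 12 g; origin at its centre. Lies in the scoop at the start.
- other_scoop: Second scoop, same shape, with three pale pellets in it; to be left alone. Origin: centre of its underside.
- pellet0: Pale yellowish pellet, 18 across, 26 long, lying or standing in the other scoop; leave it there. Origin at the centre of one end.
- pellet1: Pale yellowish pellet, 18 across, 26 long, lying or standing in the other scoop; leave it there. Origin at the centre of one end.
- pellet2: Pale yellowish pellet, 18 across, 26 long, lying or standing in the other scoop; leave it there. Origin at the centre of one end.
- beaker: Open white plastic beaker, bystander, 96 across, 130 tall, loose. Origin: centre of its underside.
- brush: Hand brush lying on the bench, bystander, 190 long, loose.
- sample_tin: Closed round sample jar, bystander, 68 across, 90 tall, loose. Origin: centre of its underside.
Not all that is in view belongs to the job. Leave any turquoise look-alike of the jar alone. What is shaped like the scoop but purple is not meant.

How it is judged:
On the way, in this order (a step that is already met when the one before it is completed fails the run):
1. all five walnuts lie in the hopper with the gate still shut (horizontal distance between each of walnut0, walnut1, walnut2, walnut3, walnut4 and hopper below 0.07 m and z of walnut0 in the frame of hopper between 0.125 and 0.215 m and z of walnut1 in the frame of hopper between 0.125 and 0.215 m and z of walnut2 in the frame of hopper between 0.125 and 0.215 m and z of walnut3 in the frame of hopper between 0.125 and 0.215 m and z of walnut4 in the frame of hopper between 0.125 and 0.215 m and value of joint gate below 0.012 m), for 0.3 s.
2. the empty scoop stands upright on the bench, the gate still shut (angle between scoop's own z axis and vertical below 0.1 rad and height (world z) of scoop below 0.008 m and linear speed of scoop below 0.03 m/s and value of joint gate below 0.012 m), for 0.2 s.
3. all five walnuts are in the jar (z of walnut0 in the frame of jar between 0 and 0.108 m and horizontal distance between each of walnut0, walnut1, walnut2, walnut3, walnut4 and jar below 0.033 m and z of walnut1 in the frame of jar between 0 and 0.108 m and z of walnut2 in the frame of jar between 0 and 0.108 m and z of walnut3 in the frame of jar between 0 and 0.108 m and z of walnut4 in the frame of jar between 0 and 0.108 m), for 0.2 s.
At the end, for the whole second after the job is handed in: All five walnuts at rest inside the jar (centres below its 108 mm rim), the jar upright (within 0.08 rad) on the hopper's foot within 30 mm of its axis, the gate at least 45 mm out, and the scoop standing upright (within 0.1 rad) at rest on the bench (all of step 3 and linear speed of each of walnut0, walnut1, walnut2, walnut3, walnut4, scoop below 0.02 m/s and value of joint gate above 0.045 m and angle between jar's own z axis and vertical below 0.08 rad and horizontal distance between jar and hopper below 0.03 m and z of jar in the frame of hopper above 0.005 m and angle between scoop's own z axis and vertical below 0.1 rad and height (world z) of scoop between -0.01 and 0.008 m); the robot touches nothing.
It fails at once if the other scoop is moved by more than 30 mm or tipped (distance of other_scoop from where it was at the start of the episode above 0.03 m or angle between other_scoop's own z axis and vertical above 0.3 rad).
It fails at once if a pellet leaves the other scoop (distance between any of pellet0, pellet1, pellet2 and other_scoop above 0.12 m).
It fails at once if the beaker, brush or sample tin is moved by more than 40 mm (distance of any of beaker, brush, sample_tin from where it was at the start of the episode above 0.04 m).
It fails at once if a walnut is spilled onto the bench or the hopper's foot, outside scoop and jar ((height (world z) of walnut0 below 0.05 m and horizontal distance between walnut0 and scoop above 0.11 m and horizontal distance between walnut0 and jar above 0.04 m) or (height (world z) of walnut1 below 0.05 m and horizontal distance between walnut1 and scoop above 0.11 m and horizontal distance between walnut1 and jar above 0.04 m) or (height (world z) of walnut2 below 0.05 m and horizontal distance between walnut2 and scoop above 0.11 m and horizontal distance between walnut2 and jar above 0.04 m) or (height (world z) of walnut3 below 0.05 m and horizontal distance between walnut3 and scoop above 0.11 m and horizontal distance between walnut3 and jar above 0.04 m) or (height (world z) of walnut4 below 0.05 m and horizontal distance between walnut4 and scoop above 0.11 m and horizontal distance between walnut4 and jar above 0.04 m)).
It also fails if it takes over 64 s, if anything falls off the work surface, if the arm or the gripper's body presses on something with over 40 N, if the wrist force passes 120 N, or if a joint passes its speed limit or range.

### The arm

A 6-joint arm with a two-finger parallel gripper is mounted at the origin on the work surface. World frame = base frame: x ahead of the robot, y to its left, z up, the work surface at z = 0. Lengths are in m, angles in rad, forces in N, time in s.
With the tool pointing down it reaches from about 0.35 to 1 m from the base axis. Payload 7.1 kg.
Tool frame: the origin (TCP) lies between the finger pads; the fingertips stand 22 mm ahead of it and the grasp point (between the pads) lies 3 mm ahead of it; z points along the fingers, y is the line along which they close (so a half turn about z gives the same grasp; the last joint's range is limited). The gripper opens to 85 mm and grips with 20 to 120 N. Pads are 22 mm wide; open, the fingers measure 114 mm over their backs; the gripper's body (76 mm by 85 mm) begins 54 mm behind the grasp point. The pads swing forward as they close: fully open they stand 13 mm farther back than shut.
Start: joints at [-1.274, 0.423, 1.63, -0, 1.089, -0.019], TCP at [0.194, -0.594, 0.253] pointing down, gripper open.
Joint ranges: [-3, 3], [-0.9, 2.11], [0.09, 2.58], [-1.31, 4.45], [0.11, 2.69], [-2.54, 2.54]. Speed limits (rad/s): [2.39, 2.39, 3.01, 3.14, 3.14, 3.14].

### API

Orientations are given as a rotation vector (axis times angle).
In Python, from rig import manip gives the robot as it stands. The module is installed in compiled form; this text tells all that it offers. Calls block until the motion is done:
- manip.move_to(position, orientation): joint-space move of the TCP to a pose.
- manip.servo_line(position, orientation=None, rate=0.15): straight line of the TCP; orientation=None keeps the orientation; rate is the mean speed in m/s.
- manip.set_joints(angles): joint-space move.
- manip.command_gripper(opening, f_grip=None): finger opening in m; f_grip is the grip in N (None keeps the last); returns when the fingers have stopped.
- manip.hold(seconds).
- manip.solve_ik(position, orientation): joint angles nearest the present ones, or None.
- manip.camera(name): name is "scene" or "top"; returns a dict with "image" (480x640x3 uint8, red, green, blue), "fx", "fy", "cx", "cy" (pixels), "cam_to_world" (4x4, takes a point from camera to world coordinates). Camera axes: x right, y down, z forward; pixel columns grow to the right and rows downward; lengths in m; the calibration is good to about 2 mm. A picture is of the moment at which its call begins. There is no depth.
A pose or a line that the arm cannot do raises manip.IKError and nothing moves.
- manip.sign_off(): hands the job in; it is judged then, once.
Readings, each from a call of its own:
- manip.get_time(): time.
- manip.get_joint_positions(): joint angles.
- manip.get_joint_vel(): joint speeds.
- manip.get_tau(): joint torques, N m.
- manip.get_position(): TCP position.
- manip.get_ee_rot(): TCP orientation.
- manip.get_contact_force(): force on the tool from outside, world axes, zero at the start.
- manip.get_torque(): the same for the moment, N m.
- manip.get_width(): finger opening in m.
- manip.get_grip_force(): force on a finger pad.
Only numpy, scipy, OpenCV 4.12 (cv2) and the standard library are available. Lean on these libraries where they do the work, as an engineer would, in place of code of your own. Each camera call takes 0.05 s, during which the arm holds its last target. There are 200 camera calls.

## Working session

There is one attempt and no reset: what is moved stays moved. The work goes in short steps, each a Python script; the robot and the scene stay as the last script left them, time stands still between calls to the robot, and variables do not carry over. Pictures are saved under pics/ and viewed, at most 10 in all, crops included, and the job is handed in when it is done.

```bash
mkdir -p pics; python3 - <<'E'
from rig import manip
import cv2,numpy as np
for n in("top","scene"):
    c=manip.camera(n); cv2.imwrite(f"pics/{n}0.png",c["image"][:,:,::-1]); print(n,c["fx"],c["fy"],c["cx"],c["cy"]); print(np.round(c["cam_to_world"],4).tolist())
print(manip.get_time(),manip.get_ee_rot())
E
```

```text
top 571.6787176712832 571.6787176712832 316.6902619384711 246.66358093004393
[[0.0338, -0.9789, 0.2014, 0.2226], [-0.9994, -0.0333, 0.0062, 0.0242], [0.0006, -0.2015, -0.9795, 1.6865], [0.0, 0.0, 0.0, 1.0]]
scene 600.0509503866709 600.0509503866709 309.68973881164516 223.72621371427505
[[0.0016, 0.7557, -0.6549, 1.4112], [0.9999, -0.0084, -0.0073, 0.0454], [-0.011, -0.6549, -0.7557, 1.1538], [0.0, 0.0, 0.0, 1.0]]
0.1 [-3.10120607e+00 -4.93745544e-01  2.57450731e-04]
```

View pics/top0.png

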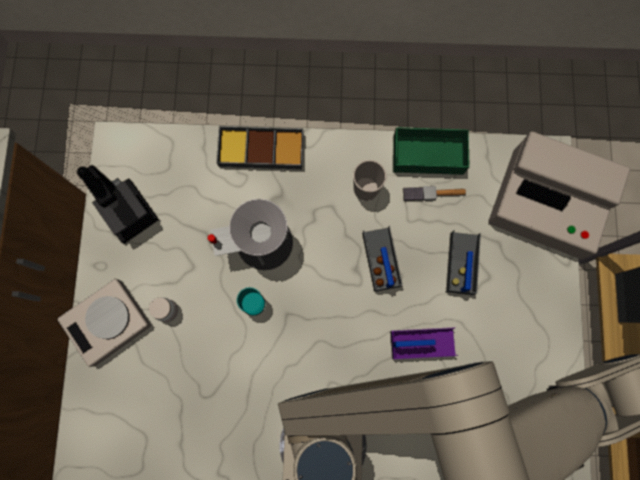

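View pics/scene0.png

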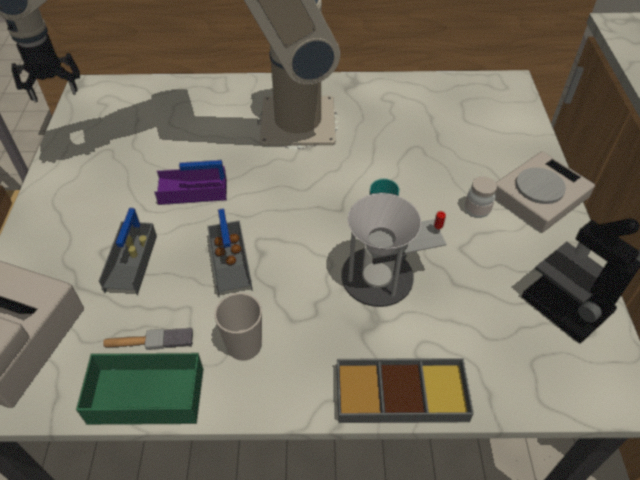

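The top view shows the walnut scoop at about (382,260) with its nose up (+x), the hopper at (260,230), and the knob at (212,238). The scene view agrees: scoop (230,255), funnel (384,225), knob (440,218). The pellet scoop is 80 px to the right of the walnut scoop in the top view.

```bash
cat > h.py <<'E'
from rig import manip
import cv2,numpy as np
from scipy.spatial.transform import Rotation as R
def proj(c,P):
    T=np.linalg.inv(c["cam_to_world"]);q=np.atleast_2d(P)@T[:3,:3].T+T[:3,3]
    return q[:,:2]/q[:,2:]*[c["fx"],c["fy"]]+[c["cx"],c["cy"]]
def ray(c,uv,z):
    d=c["cam_to_world"][:3,:3]@[(uv[0]-c["cx"])/c["fx"],(uv[1]-c["cy"])/c["fy"],1]
    o=c["cam_to_world"][:3,3]; return o+d*(z-o[2])/d[2]
def blob(c,roi,lo,hi):
    x0,y0,x1,y1=roi; h=cv2.cvtColor(c["image"],cv2.COLOR_RGB2HSV)
    m=np.zeros(h.shape[:2],np.uint8); m[y0:y1,x0:x1]=cv2.inRange(h,np.array(lo),np.array(hi))[y0:y1,x0:x1]
    ys,xs=np.nonzero(m); return np.c_[xs,ys].astype(np.float32)
E
python3 - <<'E'
from h import *
C={n:manip.camera(n) for n in("top","scene")}
for n,rs,rk in(("top",(360,225,402,295),(200,225,225,255)),("scene",(205,200,240,250),(425,205,455,235))):
    c=C[n]
    b=blob(c,rs,(105,120,40),(130,255,255)); r=cv2.minAreaRect(b); print(n,len(b),r)
    print(" bar ctr",ray(c,b.mean(0),.1 if n=="scene" else .104))
    for p in cv2.boxPoints(r): print("  corner",p,ray(c,p,.104))
    k=np.r_[blob(c,rk,(0,150,80),(8,255,255)),blob(c,rk,(172,150,80),(180,255,255))]
    print(" knob",len(k),k.mean(0),ray(c,k.mean(0),.175),k.min(0),k.max(0))
i=C["top"]["image"]; a=cv2.resize(i[190:280,195:305],(0,0),fx=5,fy=5,interpolation=cv2.INTER_CUBIC)
i=C["scene"]["image"]; b=cv2.resize(i[180:310,335:455],(0,0),fx=4.5,fy=4.5,interpolation=cv2.INTER_CUBIC)[:450]
o=np.zeros((600,800,3),np.uint8);o[:450,:550]=a;cv2.imwrite("pics/hop_top.png",a[:,:,::-1]);cv2.imwrite("pics/hop_sc.png",cv2.resize(C["scene"]["image"][180:310,335:455],(0,0),fx=4.5,fy=4.5,interpolation=cv2.INTER_CUBIC)[:,:,::-1])
E
```

```text
top 242 ((386.9840087890625, 266.4119873046875), (39.980899810791016, 6.976532459259033), 79.69515228271484)
 bar ctr [ 0.49758261 -0.16472279  0.104     ]
  corner [379.976   247.36798] [ 0.55208304 -0.14452495  0.104     ]
  corner [386.84003 246.12   ] [ 0.55634362 -0.16387777  0.104     ]
  corner [393.992 285.456] [ 0.44502289 -0.18482417  0.104     ]
  corner [387.128   286.70398] [ 0.44087186 -0.16573192  0.104     ]
 knob 42 [211.09525 237.7619 ] [0.54832463 0.32040531 0.175     ] [208. 235.] [215. 241.]
scene 233 ((223.89231872558594, 227.63848876953125), (37.45848846435547, 7.318049430847168), 82.87498474121094)
 bar ctr [ 0.51172959 -0.1629141   0.1       ]
  corner [217.93848 209.50772] [ 0.45443668 -0.18199541  0.104     ]
  corner [225.20001 208.60004] [ 0.45172562 -0.16501976  0.104     ]
  corner [229.84616 245.76926] [ 0.56500101 -0.14429131  0.104     ]
  corner [222.58463 246.67694] [ 0.56744597 -0.16040406  0.104     ]
 knob 119 [439.63025 219.53781] [0.55411474 0.31731189 0.175     ] [435. 212.] [444. 228.]
```

View pics/hop_top.png

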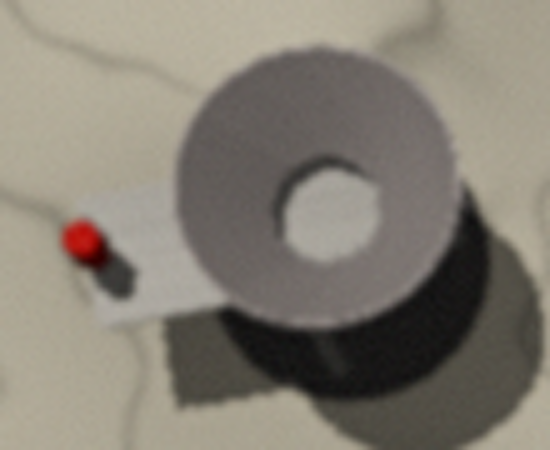

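View pics/hop_sc.png

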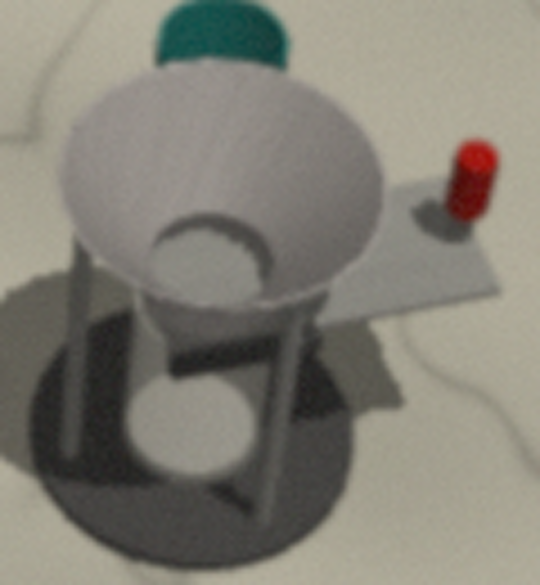

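Top crop: the rim ellipse spans columns 176–462 and rows 45–328, giving its centre at (258.4,226.8) in the full image. Scene crop: the rim spans columns 60–385 and rows 58–308, giving (384,220.3). The jar stands under the throat and the knob points towards +y. Next I'll fit the poses and check IK for possible pour directions.

```bash
cat >> h.py <<'E'
def tool(phi,tilt,flip):  # tool rotation for a scoop at yaw phi, nose-down tilt
    S=(R.from_euler("z",phi)*R.from_euler("y",tilt)).as_matrix()
    s=-1 if flip else 1
    return S,R.from_matrix(np.c_[-s*S[:,0],s*S[:,1],-S[:,2]]).as_rotvec()
def pour_pose(nose,phi,tilt,flip):  # TCP pose putting the scoop nose at a point
    S,rv=tool(phi,tilt,flip)
    return np.array(nose)+S@[-.110,0,.071+.003],rv
E
python3 - <<'E'
from h import *
from scipy.optimize import least_squares as LS
C={n:manip.camera(n) for n in("top","scene")}
t=np.linspace(0,2*np.pi,72,endpoint=False);ci=np.c_[np.cos(t),np.sin(t),0*t]
bb=lambda u:np.r_[u.min(0),u.max(0)]
rim={"top":np.array([176,45,462,328])/5-.4+[195,190]*2,"scene":np.array([60,58,385,308])/4.5-.4+[335,180]*2}
kn={"top":[207.5,234.5,215.5,241.5],"scene":[434.5,211.5,444.5,228.5]}
cyl=np.r_[ci*.011+[0,0,.188],ci*.011+[0,0,.148]]
for k in(["top"],["scene"],["top","scene"]):
    h=LS(lambda p:np.concatenate([bb(proj(C[n],ci*.078+[*p,.205]))-rim[n] for n in k]),[.57,.2])
    g=LS(lambda p:np.concatenate([bb(proj(C[n],cyl+[*p,0]))-kn[n] for n in k]),[.55,.32])
    d=g.x-h.x; print(k,h.x,h.fun.round(1),g.x,g.fun.round(1),np.hypot(*d),np.degrees(np.arctan2(d[1],d[0])))
H=h.x
P=np.array([[x,y,z] for x in(-.09,.02) for y in(-.008,.008) for z in(.086,.104)])
def sc(p,n):
    hull=cv2.convexHull(proj(C[n],P@R.from_euler("z",p[2]).as_matrix().T+[p[0],p[1],0]).astype(np.float32))
    return bb(hull[:,0])
roi={"top":(360,225,402,295),"scene":(205,200,240,250)}
for k in(["top"],["scene"],["top","scene"]):
    B={n:bb(blob(C[n],roi[n],(105,120,40),(130,255,255)))+[-.5,-.5,.5,.5] for n in k}
    s=LS(lambda p:np.concatenate([sc(p,n)-B[n] for n in k]),[.533,-.158,.187],diff_step=1e-3)
    print(k,s.x,s.fun.round(1))
for flip in(0,1):
  print("grasp",flip,manip.solve_ik([*(s.x[:2]-.02*np.array([np.cos(s.x[2]),np.sin(s.x[2])])),.098],tool(s.x[2],0,flip)[1]))
  for d in range(-60,181,20):
    f=np.radians(d);q=[]
    for a in(0,20,40,60):
        p,rv=pour_pose([*(H-.03*np.array([np.cos(f),np.sin(f)])),.25 if a<20 else .228],f,np.radians(a),flip)
        q.append(manip.solve_ik(p,rv))
    print(flip,d,[None if x is None else np.round(x,1).tolist() for x in q])
E
```

```text
['top'] [0.57656156 0.19067035] [-0.7 -0.2  0.7  0.1] [0.5489998  0.32038216] [-1.3 -2.   1.4  2.1] 0.13260771065191582 101.996050146495
['scene'] [0.57775002 0.19233584] [-1.1 -0.2  1.1  0. ] [0.54941683 0.31854781] [-1.5 -1.4  1.5  1.3] 0.1293531273223931 102.65250854092807
['top', 'scene'] [0.57720303 0.19173053] [-1.  -0.4  0.3 -0.1 -1.4 -0.4  0.8 -0.2] [0.5490956 0.3192908] [-0.9 -2.   1.8  2.  -1.2 -1.5  1.8  1.2] 0.13062024559255403 102.42633909246285
['top'] [ 0.5340153  -0.1594375   0.18022153] [ 0.  0. -0. -0.]
['scene'] [ 0.53597759 -0.15901978  0.16098211] [-0.  -1.7  0.   1.6]
['top', 'scene'] [ 0.53490241 -0.15925988  0.16917254] [ 0.  -0.2 -0.4 -0.3 -0.4 -2.   0.   1.2]
grasp 0 [-3.27795190e-01  5.33218691e-01  1.90651614e+00 -4.44089210e-16
  7.01857825e-01 -2.06776406e+00]
0 -60 [[0.5, 0.3, 1.6, -0.0, 1.2, 0.0], [0.3, 0.3, 1.6, 0.4, 1.3, -0.3], [0.1, 0.4, 1.6, 0.6, 1.5, -0.5], [-0.0, 0.5, 1.5, 0.9, 1.7, -0.7]]
0 -40 [[0.5, 0.2, 1.7, -0.0, 1.2, -0.4], [0.3, 0.3, 1.6, 0.3, 1.4, -0.6], [0.2, 0.5, 1.5, 0.5, 1.7, -0.8], [0.1, 0.6, 1.3, 0.7, 2.0, -0.8]]
0 -20 [[0.5, 0.2, 1
[... 2182 characters left out ...]
6, 1.4, -0.7, 1.9, 0.8]]
1 100 [[0.1, 0.3, 1.6, -0.0, 1.2, -0.1], [0.3, 0.3, 1.6, -0.4, 1.3, 0.2], [0.5, 0.4, 1.6, -0.7, 1.4, 0.5], [0.6, 0.5, 1.5, -0.9, 1.7, 0.7]]
1 120 [[0.1, 0.4, 1.5, -0.0, 1.2, -0.4], [0.3, 0.3, 1.6, -0.4, 1.1, -0.1], [0.5, 0.3, 1.7, -0.8, 1.2, 0.3], [0.7, 0.4, 1.7, -1.1, 1.4, 0.6]]
1 140 [[0.1, 0.5, 1.4, 0.0, 1.3, -0.7], [0.3, 0.3, 1.6, -0.3, 1.0, -0.4], [0.5, 0.3, 1.7, -0.8, 1.0, 0.0], [0.7, 0.3, 1.9, -1.2, 1.1, 0.5]]
1 160 [[0.2, 0.5, 1.3, 0.0, 1.3, -1.0], [0.3, 0.3, 1.6, -0.3, 0.9, -0.8], [0.4, 0.2, 1.8, -0.8, 0.7, -0.3], None]
1 180 [[0.2, 0.5, 1.3, -0.0, 1.3, -1.3], [0.3, 0.4, 1.6, -0.1, 0.9, -1.2], [0.4, 0.2, 1.9, -0.5, 0.5, -0.8], [0.5, 0.1, 2.1, 4.4, 0.4, 0.5]]
```

```bash
python3 - <<'E'
from h import *
s=.182;g=np.array([.535-.02*np.cos(s),-.159-.02*np.sin(s)]);rv=tool(s,0,1)[1]
manip.command_gripper(.06,60)
manip.move_to([*g,.2],rv); manip.servo_line([*g,.098],rate=.12)
print(manip.get_contact_force())
manip.command_gripper(.0,60); print(manip.get_width(),manip.get_grip_force(),manip.get_position(),manip.get_contact_force())
manip.servo_line([*g,.16],rate=.08); print(manip.get_contact_force(),manip.get_torque(),manip.get_width(),manip.get_time())
c=manip.camera("scene");cv2.imwrite("pics/lift.png",cv2.resize(c["image"][140:340,130:400],(0,0),fx=2.5,fy=2.5)[:,:,::-1])
E
```

```text
[ 0.80866344  0.08570744 -0.56606328]
0.014767455678399771 61.48302912712097 [ 0.51557165 -0.1625919   0.09834821] [0.3212005  1.39427692 2.39378049]
[-0.61558352 -0.24147883 -2.30577073] [-0.06079288  0.00868369 -0.03412951] 0.014731306185169124 5.0167
```

View pics/lift.png

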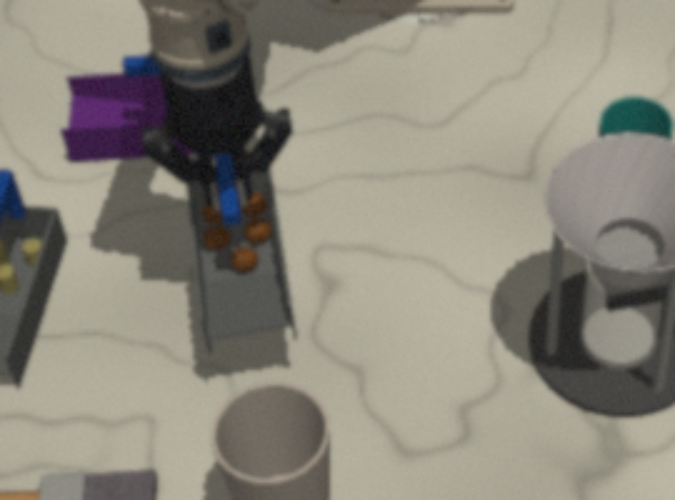

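The scoop was lifted level with all five walnuts in it. Its nose-edge middle is at about crop (251,342), which is full image (230,277). Carrying it to the hopper.

```bash
python3 - <<'E'
from h import *
c=manip.camera("scene"); p=np.array(manip.get_position()); S=tool(.182,0,1)[0]
print("nose predicted",proj(c,p+S@[.11,0,-.074]))
f=np.radians(60);H=np.array([.577,.191]);d=np.array([np.cos(f),np.sin(f)])
p[2]=.35;manip.servo_line(p,rate=.15)
q,rv=pour_pose([*(H-.033*d),.262],f,0,1)
q[2]=.35;manip.servo_line(q,rv,rate=.13)
q,rv=pour_pose([*(H-.033*d),.262],f,0,1);manip.servo_line(q,rv,rate=.1)
print(manip.get_contact_force(),manip.get_torque(),manip.get_time(),manip.get_position()-q)
c=manip.camera("scene");print("nose/rim",proj(c,[*(H-.033*d),.262]))
cv2.imwrite("pics/pre.png",cv2.resize(c["image"][120:320,270:500],(0,0),fx=2.9,fy=2.9)[:,:,::-1])
E
```

```text
nose predicted [[229.32098096 271.56784002]]
[-0.54900608  0.16115672 -2.1728581 ] [ 0.0276239  -0.01372103  0.0222529 ] 8.7417 [-0.00043018 -0.00034385 -0.00055926]
nose/rim [[370.88833702 194.50464641]]
```

View pics/pre.png

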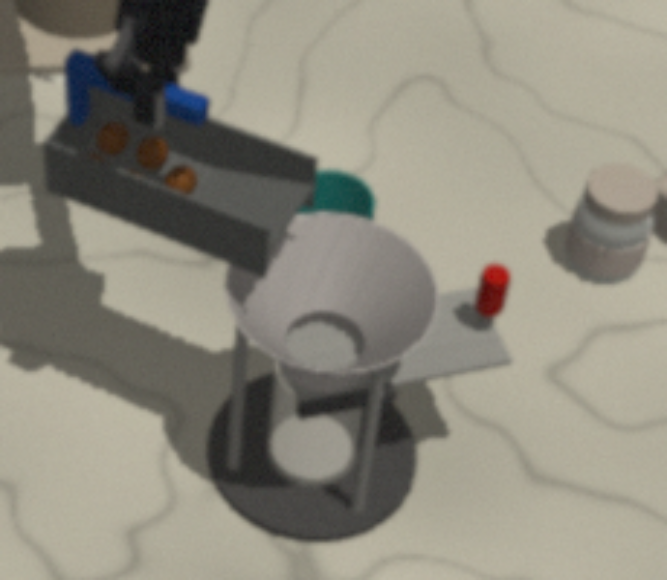

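The scoop is level with its nose over the near-left part of the mouth, at about full (368,200) against a prediction of (371,195). Now pouring.

```bash
python3 - <<'E'
from h import *
f=np.radians(60);H=np.array([.577,.191]);d=np.array([np.cos(f),np.sin(f)])
for a,z,b,r in((10,.258,.036,.12),(18,.245,.036,.1),(24,.236,.036,.05),(30,.234,.036,.05),(36,.234,.034,.06),(43,.234,.032,.06),(50,.234,.03,.08),(58,.234,.03,.08)):
    q,rv=pour_pose([*(H-b*d),z],f,np.radians(a),1); manip.servo_line(q,rv,rate=r)
    print(a,round(manip.get_time(),2),np.round(manip.get_contact_force(),2))
manip.hold(.8); print(manip.get_contact_force(),manip.get_time())
A=manip.camera("top")["image"][150:320,180:420];B=manip.camera("scene")["image"][120:290,270:510]
cv2.imwrite("pics/pour.png",np.hstack([cv2.resize(i,(400,283),interpolation=2) for i in(A,B)])[:,:,::-1])
E
```

```text
10 9.12 [-0.12 -0.31 -3.19]
18 9.41 [-0.75  0.32 -2.45]
24 9.78 [ 0.03  0.33 -2.18]
30 10.19 [-0.74 -0.76 -2.24]
36 10.6 [ 0.42 -1.12 -2.45]
43 11.05 [-0.17  0.28 -1.51]
50 11.43 [-0.61  0.09 -1.66]
58 11.81 [-0.39 -0.17 -2.38]
[ 0.17777588 -0.1880502  -1.21848474] 12.6083
```

View pics/pour.png

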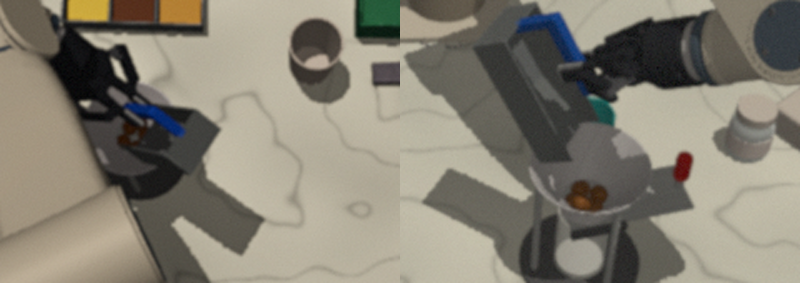

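All visible walnuts are in the funnel: four or more brown bodies at about (587,195) in the right panel. The scoop looks clear. I'll lift, level the scoop and check the count.

```bash
python3 - <<'E'
from h import *
f=np.radians(60);H=np.array([.577,.191]);d=np.array([np.cos(f),np.sin(f)])
for a,z,b,r in((58,.27,.03,.15),(30,.29,.05,.2),(0,.30,.06,.2)):
    q,rv=pour_pose([*(H-b*d),z],f,np.radians(a),1); manip.servo_line(q,rv,rate=r)
s=.182;g=np.array([.535-.02*np.cos(s),-.159-.02*np.sin(s)])
manip.servo_line([*g,.25],tool(s,0,1)[1],rate=.15)
manip.servo_line([*g,.14],rate=.15); manip.hold(.2)
print(manip.get_contact_force(),manip.get_time())
A=manip.camera("top")["image"][190:270,210:310];B=manip.camera("scene")["image"][170:300,200:430]
o=np.zeros((600,800,3),np.uint8)
o[:240,:300]=cv2.resize(A,(300,240),interpolation=2);o[150:600,0:796]=np.maximum(0,cv2.resize(B,(796,450),interpolation=2));o[:150,:300]=cv2.resize(A[15:65],(300,150),interpolation=2)
cv2.imwrite("pics/after.png",o[:,:,::-1])
E
```

```text
[-0.90565881 -0.2540195  -2.41918034] 17.2667
```

View pics/after.png

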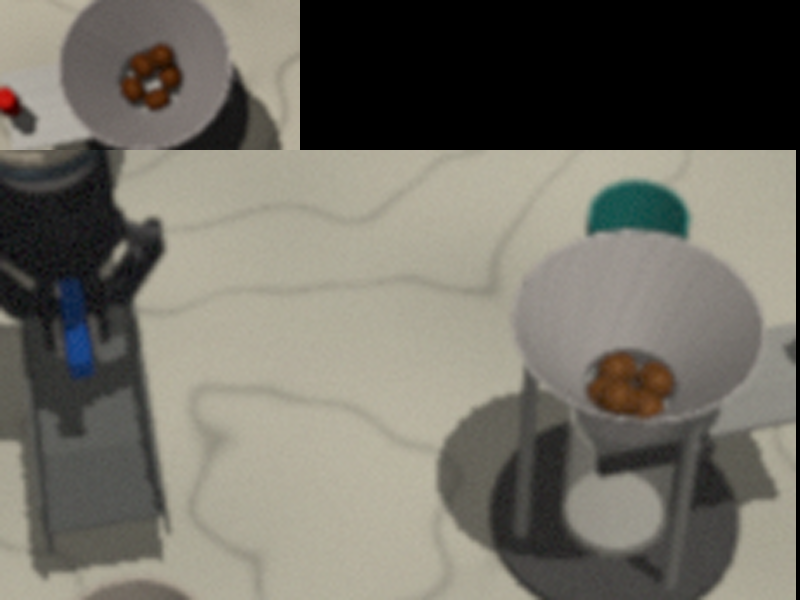

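The top crop shows five walnuts in a ring in the throat at about (152,75). The scoop is empty. Setting it down, then going to the knob.

```bash
python3 - <<'E'
from h import *
s=.182;g=np.array([.535-.02*np.cos(s),-.159-.02*np.sin(s)])
manip.servo_line([*g,.103],rate=.1)
for z in(.101,.0995,.098,.0965):
    manip.servo_line([*g,z],rate=.03); f=manip.get_contact_force(); print(z,f)
    if f[2]>2.5: break
manip.hold(.2);manip.command_gripper(.05); manip.hold(.4)
manip.servo_line([*g,.22],rate=.15); manip.hold(.3)
H=np.array([.577,.191]);K=np.array([.549,.319]);d=(K-H)/np.linalg.norm(K-H);phi=np.arctan2(d[1],d[0])
for fl in(0,1): print(fl,manip.solve_ik([*K,.176],tool(phi,0,fl)[1]),manip.solve_ik([*(K+.065*d),.176],tool(phi,0,fl)[1]))
c=manip.camera("scene");b=blob(c,(195,190,250,260),(105,120,40),(130,255,255));print(cv2.minAreaRect(b),manip.get_time())
c=manip.camera("top");b=blob(c,(360,225,402,295),(105,120,40),(130,255,255));print(cv2.minAreaRect(b))
cv2.imwrite("pics/placed.png",cv2.resize(manip.camera("scene")["image"][170:320,130:330],(0,0),fx=3,fy=3)[:,:,::-1])
E
```

```text
0.101 [-0.12929047  1.33268714 -1.71475792]
0.0995 [-1.10557109  0.74208044 -1.51586593]
0.098 [0.00437288 2.31012919 3.47444174]
0 None None
1 [ 5.07631244e-01  5.28703693e-01  1.65865396e+00 -4.44089210e-16
  9.54234998e-01  2.92273544e-01] [ 6.02499816e-01  5.58710554e-01  1.60402546e+00 -4.44089210e-16
  9.78856638e-01  3.87142116e-01]
((223.54803466796875, 227.86026000976562), (38.063148498535156, 7.5994133949279785), 82.40535736083984) 20.9833
((0.0, 0.0), (0.0, 0.0), 0.0)
```

View pics/placed.png

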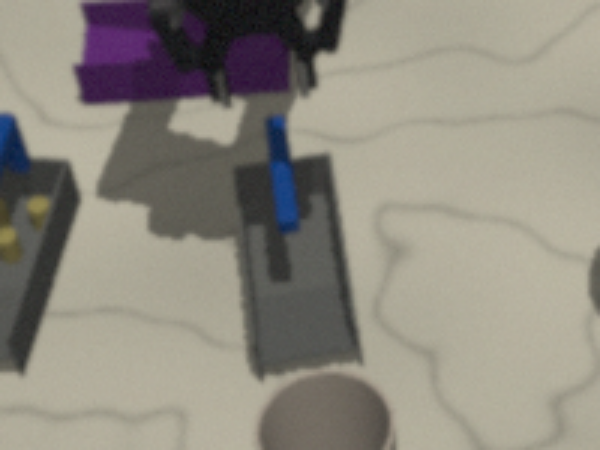

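The scoop is upright in its original place, with the bar at the same pixels as before, and is empty. Now the gate.

```bash
python3 - <<'E'
from h import *
H=np.array([.577,.191]);K=np.array([.549,.319]);d=(K-H)/np.linalg.norm(K-H);phi=np.arctan2(d[1],d[0])
K=H+.1285*d+0; rv=tool(phi,0,1)[1]
p=np.array(manip.get_position());p[2]=.32;manip.servo_line(p,rate=.25)
manip.move_to([*K,.30],rv);manip.servo_line([*K,.173],rate=.12)
print(manip.get_contact_force(),manip.get_position())
manip.command_gripper(0,40);print(manip.get_width(),manip.get_contact_force())
manip.servo_line([*(K+.057*d),.173],rate=.12);print(manip.get_contact_force())
for t in(.059,.061,.0625):
    manip.servo_line([*(K+t*d),.173],rate=.05);f=manip.get_contact_force();print(t,f,f[:2]@d)
    if f[:2]@d<-8: break
manip.hold(.5);manip.command_gripper(.05);manip.hold(.2);manip.servo_line([*(K+.0625*d),.30],rate=.15)
q=K+.1*d;manip.servo_line([*q,.32],rate=.2);manip.hold(.5);print(manip.get_time())
A=manip.camera("top")["image"][180:280,180:310];B=manip.camera("scene")["image"][170:320,320:480]
o=np.zeros((500,800,3),np.uint8);o[:300,:390]=cv2.resize(A,(390,300),interpolation=2);o[:384,390:]=cv2.resize(B,(410,384),interpolation=2)
cv2.imwrite("pics/gate.png",o[:,:,::-1])
E
```

```text
[-0.12203556 -0.27372304  0.45785087] [0.55004969 0.31681241 0.17385448]
0.021032155231510388 [-12.32430316  -2.45434601  11.45341344]
[-16.95075005  -2.09343144  11.42663966]
0.059 [-16.4256177   -2.77582036  13.31678537] 0.7984042738945395
0.061 [-15.65386346  -7.33720292  13.34509358] -3.8225318948005995
0.0625 [-14.12132146 -13.88249003  15.29448204] -10.544122428002641
29.2833
```

View pics/gate.png

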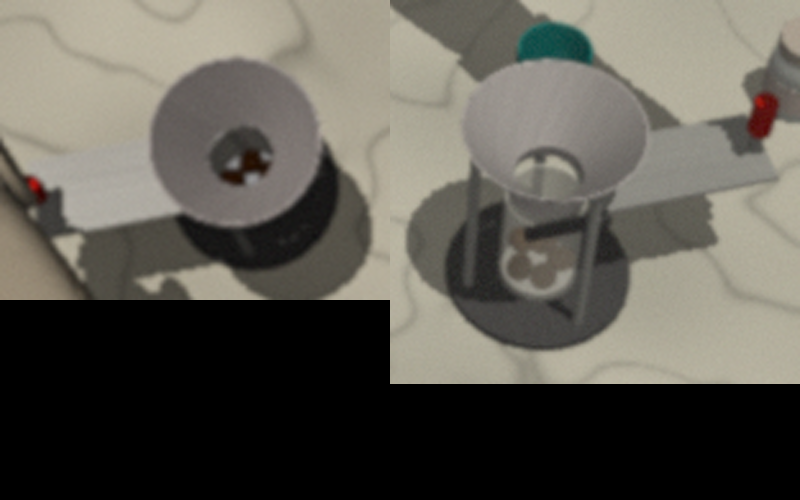

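The right panel shows the throat clear, the walnuts on the floor of the upright jar at about (540,260), and the gate out at its stop. The arm is clear of everything, so I'm handing in.

```bash
python3 -c "
from rig import manip
print(manip.get_contact_force(),manip.sign_off())"
```

```text
the job is handed in; nothing more can be done
[-0.58389881  0.19128647  0.19387173] None
```

I poured the five walnuts into the shut hopper, set the empty scoop upright in its place and pulled the gate to its stop; the walnuts are in the jar, and I handed the job in at about 29 s of the 64 s limit (no verdict came back).

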